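Unlock and open the hold-down clamp on a plaster mould

TASK

Open the toggle clamp that holds the plaster mould on the carving board: draw the safety tab on its handle back until it just meets the collar, and keep it back while you raise the handle clear of the lock horns, then swing the handle right up to its open stop and let go. Use gentle force: do not jam the tab hard against the collar or heave the handle up against the lock, and leave the mould and everything else on the bench where it is.

Things in the scene. Friction and masses are not known exactly. Their poses are not given: they have to be found in the camera images.
- pivot (a point): hinge axis of the handle, between the two steel cheeks of the hold-down toggle clamp, 66 mm above the bench. Axes of the clamp: x level from the handle side towards the plaster mould, y the hinge axis (level), z up. The clamp and its carving board (380 x 250 x 18 mm plywood, fixed to the bench) lie differently from start to start.
- handle (a joint): angle of the handle: 0 = down, level along the clamp's -x; grows as its free end rises; 1.15 rad = open stop. Raising it swings the holding bar off the mould. The stiff hinge (0.28 N m) keeps it where it is left. The handle is a steel channel 20 mm wide, 14 mm deep, its top 7 mm above the hinge axis, 140 mm long from the axis, then collar and grip.
- grip (a point): middle of the handle's black round grip, 23 mm thick, 76 mm long, 181 mm from the hinge axis, on the handle's centre line (which runs through the hinge axis). Its frame turns with the handle; at 0 it is the clamp's.
- tab (a point): where the centre of the safety tab stands at the start, within 8 mm along the handle either way (a point fixed on the handle, 111.5 mm from the hinge axis; the tab's own place is not measured). The tab is an upright ribbed fin on a dark steel sleeve: 26 mm along the handle, 12 mm thick across it, 24 mm high, its centre 22 mm above the handle's centre line; all beside it is below its foot.
- collar (a point): steel collar at the front end of the grip, 26 mm wide, 24 mm high: back stop of the tab's sleeve, which meets it with the tab's centre 124 mm from the hinge axis. The point is the middle of its front face on the centre line, 140 mm from the axis. The tab slides only along the handle; a spring presses it to the hinge (4.3 N at the collar, less before) and it drags (3.5 N). Let go there, it slips forward.
- horns (a point): the two fixed lock horns, hooked rear ends of the cheeks at either side of the handle; they hold down two pins on the front of the tab's sleeve, with 1 mm play. The pins are clear only in the tab's last 1.5 mm before the collar, and it must stay back until the handle has risen 0.2 rad. Gripping the tab also lifts the handle. The point is midway between the hooks, 58.5 mm from the hinge axis, 6 mm above it.
- mould: white plaster relief mould, 180 x 180 x 40 mm, 1.2 kg, loose on the board under the clamp's rubber foot, its origin under its centre, 150 mm from the hinge axis along the clamp's x.
- loop_tool: wooden-handled loop carving tool, 200 mm long, 25 mm high, lying on the carving board beside the clamp; leave it alone. Origin under its middle.
- relief_tile: small plaster relief tile, 74 x 74 x 14 mm, lying on the board beside the handle; leave it alone. Origin under its middle.
- gouge: second loop carving tool, 200 mm long, lying on the bench; leave it alone. Origin under its middle.
- mallet: round wooden mallet standing on its head, 72 mm wide, 230 mm high; leave it alone. Origin under its middle.
- bowl: black rubber mixing bowl, 140 mm wide, 75 mm high; leave it alone. Origin under its middle.
- bench_brush: bench brush lying on the bench, 30 mm high; leave it alone. Origin under its middle.
- tool_pot: terracotta pot, 90 mm wide, 120 mm high; leave it alone. Origin under its middle.
- spare_tile: second plaster tile, 74 x 74 x 14 mm, on the bench; leave it alone. Origin under its middle.

How it is judged (in metres and radians):
On the way, in this order (a step that is already met when the one before it is completed fails the run):
1. the safety tab is drawn back clear of the horns (within 2 mm of the collar) while the handle is still down (x of safety_slide_c5 in the frame of collar below 0.018 m and value of joint handle below 0.12 rad), for 0.1 s.
2. the handle is swung up to its open stop (value of joint handle above 1.05 rad), for 0.1 s.
At the end, for the whole second after the job is handed in: The handle stands at its open stop (above 1.05 of 1.15 rad), at rest and let go, and the mould is within 8 mm of where it was (value of joint handle above 1.05 rad and velocity of joint handle between -0.05 and 0.05 rad/s and distance of mould from where it was at the start of the episode below 0.008 m); the robot touches nothing.
It fails at once if the handle is lifted against the lock: over 12 N between a lock pin and its horn (contact force between safety_slide_c2 and board_c0 above 12 N or contact force between safety_slide_c2 and board_c1 above 12 N or contact force between safety_slide_c4 and board_c2 above 12 N or contact force between safety_slide_c4 and board_c3 above 12 N).
It fails at once if the tab's sleeve is jammed against the collar with more than 10 N (contact force between safety_slide_c0 and handle_c0 above 10 N).
It fails at once if the plaster mould is shifted by more than 8 mm (distance of mould from where it was at the start of the episode above 0.008 m).
It fails at once if one of the other loose things is moved by more than 25 mm (distance of any of loop_tool, relief_tile, gouge, mallet, bowl, bench_brush, tool_pot, spare_tile from where it was at the start of the episode above 0.025 m).
It also fails if it takes over 54 s, if anything falls off the work surface, if the arm or the gripper's body presses on something with over 40 N, if the wrist force passes 120 N, or if a joint passes its speed limit or range.

ROBOT

A 6-joint arm with a two-finger parallel gripper is mounted at the origin on the work surface. World frame = base frame: x ahead of the robot, y to its left, z up, the work surface at z = 0. Lengths are in mm, angles in rad, forces in N, time in s.
With the tool pointing down it reaches from about 250 to 800 mm from the base axis. Payload 8.5 kg.
Tool frame: the origin (TCP) lies at the very end of the fingers, on their centre line; the grasp point (between the pads) lies 19 mm behind it; z points along the fingers, y is the line along which they close (so a half turn about z gives the same grasp; the last joint's range is limited). The gripper opens to 85 mm and grips with 20 to 120 N. Pads are 22 mm wide; open, the fingers measure 114 mm over their backs; the gripper's body (76 mm by 85 mm) begins 54 mm behind the grasp point. The pads swing forward as they close: fully open they stand 13 mm farther back than shut.
Start: joints at [1.233, 0.238, -0.013, 1.319, 0, 1.571], TCP at [173.975, 495.289, 231.276] pointing down, gripper open.
Joint ranges: [-2.66, 2.66], [-1.03, 1.9], [-1.14, 1.46], [-1.82, 2.27], [-1.45, 1.34], [-3.14, 3.14]. Speed limits (rad/s): [2.22, 2.22, 2.79, 3.14, 3.14, 3.14].

INTERFACE

Orientations are given as a rotation vector (axis times angle).
In Python, from cell import * gives the robot as it stands.
- The arm moves only by the tool drive_tool, never from a script. Its argument "rows" is a list of rows, each a list of 4 numbers: the shift along the tool's x, y, z each as a share of 0.15 m, from -1 to 1, then the turn about the tool's z as a share of pi/2 rad, from -1 to 1. In form: [[tx, ty, tz, yaw], ...]. A call has 1 to 20 rows; each row is the pose to reach, as a shift and turn from the pose commanded when the call began, along the tool's axes at that moment; what a row does not reach only later rows make up. A row lasts 1/10 s, in which the tool goes at most 50 mm and 8.59 degrees, less where a joint would pass 70% of its speed; a pose out of reach is approached as far as the arm can. A call with a number of a shift or a turn outside -1 to 1 is refused whole. A call with a gripper value outside its range is refused whole. "grip" is the opening, from 0 (shut) to 1 (fully open), set as the call begins (left out, the last holds). The fingers move at their own pace and stop on an object; the grip force is fixed at half the most. Time passes only in rows, so rows that repeat a pose let the fingers close. It gives the time, the measured TCP pose, the force, the opening and the grip force at its end, in the units of the state.
- sense(): the state, without advancing time (a new reading comes with each control period).
- read_camera(name): name is "side" or "top" or "wrist"; returns the picture (400x640x3 uint8, red, green, blue); there is no depth.
- camera_params(name): a dict with "vfov" (degrees; the focal length in pixels is half the picture's height over the tangent of half this angle, whatever the lens; pixels are square), "cx", "cy" (the principal point, pixels), "camera_from_world" (4x4, takes a point from world to camera coordinates); the wrist camera has in their place "T_tool_cam" (4x4, takes a point from camera to tool coordinates, whose origin is the TCP and whose axes are the flange's). Camera axes: x right, y down, z forward; pixel columns grow to the right and rows downward; lengths in mm; the calibration is good to about 2 mm. The wrist camera is an equidistant fisheye: a pixel r from the principal point sees the ray r / f radians off the axis. A picture is of the moment at which its call begins: read the wrist's pose just before it. camera_params takes no time and is no camera call.
- job_done(): hands the job in; it is judged then, once.
Trained networks look in the newest picture that a camera, given by its name, has taken for a name from the list of things; names that differ only in an ending like _2 or _b are one class to them, and where a whole thing is asked for, a point or a joint stands for the part that bears it (a point fixed in the world has none). Each returns a list of dicts, best first, with "conf" (0 to 1); they miss things now and then, are a little off and sometimes report something else, mostly with a low value. They report only what shows in the picture. A call takes as long as a camera call.
- spot_in(camera, target): "bbox" ([left, top, right, bottom] in pixels, round what is visible of it).
- trace(camera, target): "region" (400x640 bool, what is visible of it) and "bbox" ([left, top, right, bottom] in pixels, round what is visible of it).
- landmark_of(camera, target): "pixel" ([column, row] in pixels: a listed point, or the origin of a listed thing).
The state is a dict: "t": time; "qpos": joint angles; "joint_velocities": joint speeds; "tau": joint torques, N m; "eef_pos": TCP position; "eef_rot": TCP orientation; "ft_force": force on the tool from outside, world axes, zero at the start; "wrist_torque": the same for the moment, N m; "grip_width": finger opening in mm; "grasp_force": force on a finger pad.
Only numpy, scipy, OpenCV 4.12 (cv2) and the standard library are available. Lean on these libraries where they do the work, as an engineer would, in place of code of your own. Each camera call takes 0.05 s, during which the arm holds its last target. There are 200 camera calls.

## Working session

There is one attempt and no reset: what is moved stays moved. The work goes in short steps, Python scripts to look and compute and a tool call to move; the robot and the scene stay as the last step left them, time stands still between calls to the robot, and variables do not carry over. Pictures are saved under pics/ and viewed, at most 10 in all, crops included, and the job is handed in when it is done.

Besides the shell and the picture viewer there is one more tool, called in YAML: its name, and indented under it one key for each argument. drive_tool: Moves the arm, as the interface text tells. Shift numbers are shares of 0.15 m and turn numbers shares of pi/2 rad, none past 1 either way. Its arguments: {"type":"object","properties":{"rows":{"type":"array","items":{"type":"array","items":{"type":"number"}}},"grip":{"type":"number"}},"required":["rows"]}

```bash
mkdir -p pics; cat > h.py <<'E'
from cell import *
import numpy as np, cv2
from scipy.spatial.transform import Rotation as R
def ray(cam,px,s=None):
    p=camera_params(cam); f=200/np.tan(np.radians(p["vfov"]/2)); u=np.array([px[0]-p["cx"],px[1]-p["cy"]])
    if cam=="wrist":
        r=np.hypot(*u); a=r/f; d=np.array([*(u/max(r,1e-9)*np.sin(a)),np.cos(a)])
        s=s or sense(); T=np.eye(4); T[:3,:3]=R.from_rotvec(s["eef_rot"]).as_matrix(); T[:3,3]=s["eef_pos"]
        M=T@p["T_tool_cam"]
    else:
        d=np.array([*(u/f),1]); M=np.linalg.inv(p["camera_from_world"])
    return M[:3,3],M[:3,:3]@d
def at_z(cam,px,z,s=None):
    o,d=ray(cam,px,s); return o+d*(z-o[2])/d[2]
E
python3 - <<'E'
from h import *
s=sense(); print({k:np.round(v,3) for k,v in s.items()}); print(np.round(R.from_rotvec(s["eef_rot"]).as_matrix(),3))
for c in ("top","side","wrist"):
    im=read_camera(c); cv2.imwrite(f"pics/{c}0.png",im[:,:,::-1])
    for n,z in (("pivot",66),("grip",66),("tab",66),("collar",66),("horns",72),("mould",18)):
        for d in landmark_of(c,n)[:1]:
            print(c,n,round(d["conf"],2),np.round(d["pixel"],1),np.round(at_z(c,d["pixel"],z,s),1))
E
```

```text
{'t': np.float64(0.0), 'qpos': array([ 1.233,  0.239, -0.014,  1.319, -0.   ,  1.571]), 'joint_velocities': array([ 0.001,  0.001,  0.   ,  0.001,  0.001, -0.   ]), 'tau': array([ 1.0000e-03, -5.3879e+01,  3.4644e+01,  1.8000e-02,  0.0000e+00,
        0.0000e+00]), 'eef_pos': array([173.856, 494.913, 230.657]), 'eef_rot': array([-5.280e-01, -3.097e+00,  2.000e-03]), 'ft_force': array([-0.105,  0.916, -0.305]), 'wrist_torque': array([ 0.057,  0.002, -0.019]), 'grasp_force': np.float64(0.0), 'grip_width': np.float64(85.6)}
[[-0.943  0.331 -0.   ]
 [ 0.331  0.943 -0.001]
 [-0.    -0.002 -1.   ]]
top pivot 0.59 [326.8 189.8] [619.3 -49.1  66. ]
top grip 0.83 [360.6 217.8] [ 507.6 -186.    66. ]
top tab 0.76 [346.7 205.5] [ 556.5 -130.    66. ]
top collar 0.51 [351.5 210.9] [ 534.9 -149.4   66. ]
top horns 0.71 [336.1 199.7] [578.4 -86.8  72. ]
top mould 0.92 [295.8 166.9] [723.3  80.3  18. ]
side pivot 0.88 [343.2 192. ] [614.6 -34.4  66. ]
side grip 0.7 [341.4 237.8] [ 518.5 -181.6   66. ]
side tab 0.67 [342.3 215.9] [ 562.7 -114.2   66. ]
side collar 0.94 [341.1 227.1] [ 537.7 -148.1   66. ]
side horns 0.77 [343.7 203.1] [589.9 -77.5  72. ]
wrist horns 0.75 [328.4 314.5] [332.1 441.6  72. ]
```

```bash
python3 - <<'E'
import cv2,numpy as np
a=cv2.imread("pics/top0.png")[100:300,200:460];b=cv2.imread("pics/side0.png")[130:330,200:460]
cv2.imwrite("pics/c0.png",cv2.resize(np.vstack([a[:,:],b]),None,fx=1.5*1,fy=1.5,interpolation=cv2.INTER_CUBIC)[:600])
E
```

```text
(no output)
```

View pics/c0.png

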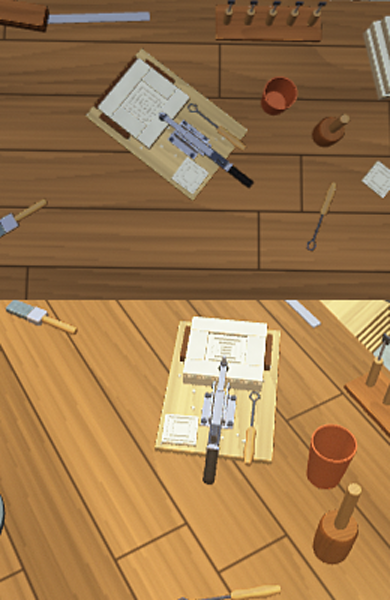

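```bash
python3 - <<'E'
from h import *
for n in ("mallet","tool_pot","bowl","loop_tool","relief_tile"):
  for c in("top","side"):
    for d in landmark_of(c,n)[:1]: print(n,c,round(d["conf"],2),np.round(at_z(c,d["pixel"],18 if n in("loop_tool","relief_tile") else 0),0))
E
```

```text
mallet top 0.86 [ 646. -407.    0.]
mallet side 0.93 [ 646. -418.    0.]
tool_pot top 0.74 [ 728. -275.    0.]
tool_pot side 0.8 [ 733. -283.    0.]
bowl top 0.77 [474. 521.   0.]
bowl side 0.61 [481. 526.   0.]
loop_tool top 0.51 [ 642. -126.   18.]
loop_tool side 0.49 [ 638. -133.   18.]
relief_tile top 0.83 [510. -50.  18.]
relief_tile side 0.94 [521. -48.  18.]
```

drive_tool:
  rows:
    - [-0.95,-0.77,0,0]
    - [-0.95,-0.77,0,0]
    - [-0.95,-0.77,0,0]
    - [-0.95,-0.77,0,0]
    - [-0.95,-0.77,0,0]
  grip: 0.4

```text
t: 2.05
eef_pos: [271.4, 336.1, 231.6]
eef_rot: [0.534, 3.095, -0.001]
ft_force: [-0.2, -0.3, -0.2]
grip_width: 33.9
grasp_force: 0.0
```

drive_tool:
  rows:
    - [-0.95,-0.77,0,0]
    - [-0.95,-0.77,0,0]
    - [-0.95,-0.77,0,0]
    - [-0.95,-0.77,0,0]
    - [-0.95,-0.77,0,0]

```text
t: 2.55
eef_pos: [368.0, 180.7, 231.4]
eef_rot: [0.534, 3.095, -0.0]
ft_force: [0.2, 0.3, -0.9]
grip_width: 34.1
grasp_force: 0.0
```

drive_tool:
  rows:
    - [-0.95,-0.77,0,0]
    - [-0.95,-0.77,0,0]
    - [-0.95,-0.77,0,0]
    - [-0.95,-0.77,0,0]
    - [-0.95,-0.77,0,0]

```text
t: 3.05
eef_pos: [464.5, 24.8, 230.9]
eef_rot: [0.533, 3.096, -0.001]
ft_force: [0.0, 0.8, 0.5]
grip_width: 34.1
grasp_force: 0.0
```

drive_tool:
  rows:
    - [-0.92,-0.76,0,1]
    - [-0.92,-0.76,0,1]
    - [-0.92,-0.76,0,1]
    - [-0.92,-0.76,0,1]
    - [-0.92,-0.76,0,1]
    - [-0.92,-0.76,0,1]
    - [-0.92,-0.76,0,1]
    - [-0.92,-0.76,0,1]
    - [-0.92,-0.76,0,1]
    - [-0.92,-0.76,0,1]
    - [-0.92,-0.76,0,1]

```text
t: 4.15
eef_pos: [555.2, -124.7, 231.2]
eef_rot: [-2.567, -1.811, -0.0]
ft_force: [0.8, -0.3, 0.2]
grip_width: 34.1
grasp_force: 0.0
```

drive_tool:
  rows:
    - [0,0,0,0.18]
    - [0,0,0,0.18]
    - [0,0,0,0.18]
    - [0,0,0,0.18]

```text
t: 4.55
eef_pos: [555.1, -125.4, 231.3]
eef_rot: [-2.79, -1.444, 0.0]
ft_force: [-0.1, 0.4, 0.8]
grip_width: 34.0
grasp_force: 0.0
```

```bash
cat > look.py <<'E'
from h import *
import sys
s=sense(); M=R.from_rotvec(s["eef_rot"]).as_matrix()
print(s["t"],np.round(s["eef_pos"],1),np.round(M,3).tolist(),np.round(s["qpos"],2),np.round(s["ft_force"],1),s["grip_width"])
print(np.round(camera_params("wrist")["T_tool_cam"],2).tolist())
im=read_camera("wrist"); cv2.imwrite(f"pics/{sys.argv[1]}.png",im[:,:,::-1])
for n,z in (("pivot",66),("grip",66),("tab",66),("collar",66),("horns",72),("mould",18)):
    for d in landmark_of("wrist",n)[:1]:
        print(n,round(d["conf"],2),np.round(d["pixel"],1),np.round(at_z("wrist",d["pixel"],z,s),1))
E
python3 look.py w1
```

```text
4.55 [ 555.1 -125.4  231.3] [[0.577, 0.816, -0.0], [0.816, -0.577, 0.0], [0.0, -0.0, -1.0]] [-0.22  0.31  0.09  1.35  0.    1.96] [-0.1  0.4  0.8] 33.97938170167995
[[0.0, -0.95, -0.3, 77.94], [1.0, -0.0, 0.0, -0.25], [-0.0, -0.3, 0.95, -142.7], [0.0, 0.0, 0.0, 1.0]]
pivot 0.74 [333.2  77.4] [620.6 -44.2  66. ]
grip 0.97 [326.  247.9] [ 510.3 -187.9   66. ]
tab 0.85 [326.1 192.3] [ 547.5 -135.6   66. ]
collar 0.93 [323.7 213.3] [ 532. -153.   66.]
horns 0.93 [330.6 135.3] [585.5 -89.4  72. ]
```

View pics/w1.png

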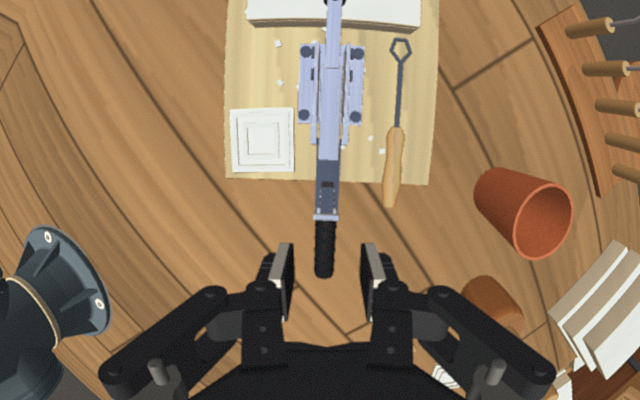

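drive_tool:
  rows:
    - [-0.04,0,0.5,0.025]
    - [-0.04,0,0.5,0.025]
    - [-0.04,0,0.5,0.025]
    - [-0.04,0,0.5,0.025]

```text
t: 5.3
eef_pos: [551.6, -131.6, 156.9]
eef_rot: [-2.821, -1.382, 0.0]
ft_force: [0.5, -0.2, 0.3]
grip_width: 34.4
grasp_force: 0.0
```

```bash
python3 look.py w2 && python3 - <<'E'
import cv2
a=cv2.imread("pics/w2.png")[120:320,220:430];cv2.imwrite("pics/w2c.png",cv2.resize(a,None,fx=3,fy=3,interpolation=cv2.INTER_CUBIC)[:600])
E
```

```text
5.3 [ 551.6 -131.6  156.9] [[0.613, 0.79, -0.0], [0.79, -0.613, -0.0], [-0.0, -0.0, -1.0]] [-0.23  0.34 -0.06  1.17 -0.    2.  ] [ 0.5 -0.2  0.3] 34.39960088682582
[[0.0, -0.95, -0.3, 77.93], [1.0, -0.0, 0.0, -0.26], [-0.0, -0.3, 0.95, -142.7], [0.0, 0.0, 0.0, 1.0]]
pivot 0.85 [326.6  58.2] [620.5 -42.7  66. ]
grip 0.57 [327.5 276.8] [ 510.5 -186.    66. ]
tab 0.77 [324.  207.7] [ 547.8 -133.2   66. ]
collar 0.88 [324.1 232.5] [ 534.5 -150.3   66. ]
horns 0.96 [327.6 134.4] [586.1 -88.4  72. ]
```

View pics/w2c.png

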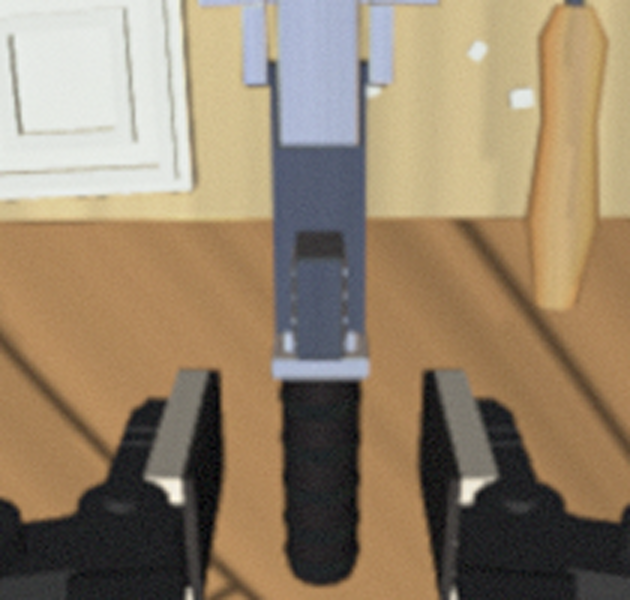

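```bash
python3 - <<'E'
from h import *
s=sense(); M=R.from_rotvec(s["eef_rot"]).as_matrix(); P=np.array([620.5,-43.4]); 
for n,c,z in (("fin top front",(319,258),100),("fin top back",(319,359),100),("fin left",(295,300),100),("fin right",(344,300),100),("fin foot front",(319,233),76),("collar L",(273,368),78),("collar R",(369,368),78),("chan L",(279,145),73),("chan R",(358,145),73),("collarbacktop",(320,378),78)):
    w=at_z("wrist",(220+c[0]/3,120+c[1]/3),z); print(n,np.round(w,1),"tool",np.round(M.T@(w-s["eef_pos"]),1),"dist pivot",np.round(np.hypot(*(w[:2]-P)),1))
E
```

```text
fin top front [ 557.6 -124.1  100. ] tool [ 9.4 -0.1 57.2] dist pivot 102.3
fin top back [ 542.1 -144.1  100. ] tool [-16.   -0.1  57.2] dist pivot 127.6
fin left [ 546.9 -128.8  100. ] tool [-0.9 -5.7 57.2] dist pivot 112.7
fin right [ 555.9 -135.7  100. ] tool [-0.9  5.6 57.2] dist pivot 112.7
fin foot front [ 556.7 -125.3   76. ] tool [ 7.8 -0.1 81.2] dist pivot 103.8
collar L [ 524.6 -146.9   78. ] tool [-28.9 -12.3  79.2] dist pivot 141.1
collar R [ 544.6 -162.5   78. ] tool [-29.   13.1  79.2] dist pivot 141.2
chan L [ 562.3 -101.8   73. ] tool [ 29.9 -10.1  84.2] dist pivot 82.4
chan R [ 577.9 -113.8   73. ] tool [29.9  9.6 84.3] dist pivot 82.3
collarbacktop [ 532.6 -156.8   78. ] tool [-31.9   0.1  79.2] dist pivot 143.5
```

drive_tool:
  rows:
    - [-0.027,0,0.2,0]
    - [-0.027,0,0.4,0]
    - [-0.027,0,0.513,0]
    - [-0.027,0,0.513,0]
    - [-0.027,0,0.513,0]

```text
t: 6.15
eef_pos: [549.2, -134.7, 80.0]
eef_rot: [2.821, 1.382, 0.0]
ft_force: [-0.1, -0.7, 1.0]
grip_width: 34.1
grasp_force: 0.0
```

drive_tool:
  rows:
    - [0,0,0,0]
    - [0,0,0,0]
    - [0,0,0,0]
    - [0,0,0,0]
    - [0,0,0,0]
    - [0,0,0,0]
  grip: 0.0

```text
t: 6.75
eef_pos: [549.0, -134.2, 80.9]
eef_rot: [-2.821, -1.383, -0.002]
ft_force: [-2.5, 3.5, 6.1]
grip_width: 10.9
grasp_force: 60.1
```

drive_tool:
  rows:
    - [-0.007,0,0,0]
    - [-0.014,0,0,0]
    - [-0.02,0,0,0]
    - [-0.02,0,0,0]
    - [-0.02,0,0,0]

```text
t: 7.25
eef_pos: [547.9, -135.7, 80.9]
eef_rot: [-2.82, -1.383, -0.005]
ft_force: [-0.9, 7.4, 5.0]
grip_width: 10.5
grasp_force: 59.9
```

drive_tool:
  rows:
    - [-0.005,0,0,0]
    - [-0.01,0,0,0]
    - [-0.01,0,0,0]
    - [-0.01,0,0,0]

```text
t: 7.65
eef_pos: [547.0, -136.8, 80.9]
eef_rot: [-2.819, -1.383, -0.005]
ft_force: [0.5, 8.6, 4.7]
grip_width: 10.1
grasp_force: 59.9
```

drive_tool:
  rows:
    - [-0.005,0,0,0]
    - [-0.01,0,0,0]
    - [-0.01,0,0,0]
    - [-0.01,0,0,0]

```text
t: 8.05
eef_pos: [546.1, -137.9, 80.9]
eef_rot: [-2.819, -1.383, -0.005]
ft_force: [-0.3, 8.0, 4.2]
grip_width: 10.8
grasp_force: 59.9
```

drive_tool:
  rows:
    - [-0.005,0,0,0]
    - [-0.007,0,0,0]
    - [-0.007,0,0,0]
    - [-0.007,0,0,0]

```text
t: 8.45
eef_pos: [545.5, -138.7, 80.9]
eef_rot: [-2.819, -1.383, -0.006]
ft_force: [0.4, 9.7, 4.7]
grip_width: 10.7
grasp_force: 59.9
```

drive_tool:
  rows:
    - [-0.003,0,0,0]
    - [-0.003,0,0,0]
    - [-0.003,0,0,0]

```text
t: 8.75
eef_pos: [545.3, -139.0, 80.9]
eef_rot: [-2.819, -1.383, -0.006]
ft_force: [-0.9, 9.2, 4.6]
grip_width: 10.5
grasp_force: 59.9
```

```bash
python3 - <<'E'
from h import *
F=[]
for i in range(4):
    im=read_camera("wrist"); F.append(sense()["ft_force"])
print(np.round(F,1)); M=R.from_rotvec(sense()["eef_rot"]).as_matrix(); print(np.mean(F,0)@M,sense()["eef_pos"])
cv2.imwrite("pics/w3.png",cv2.resize(im[200:330,230:420,::-1],None,fx=4,fy=4,interpolation=cv2.INTER_CUBIC))
E
```

```text
[[ 1.1  8.8  5.2]
 [ 0.3 10.3  4.9]
 [ 0.3  9.   4.7]
 [ 0.5  9.1  5.1]]
[ 7.71291941 -5.25506876 -4.94267792] [ 545.32353991 -139.02301056   80.93988691]
```

View pics/w3.png

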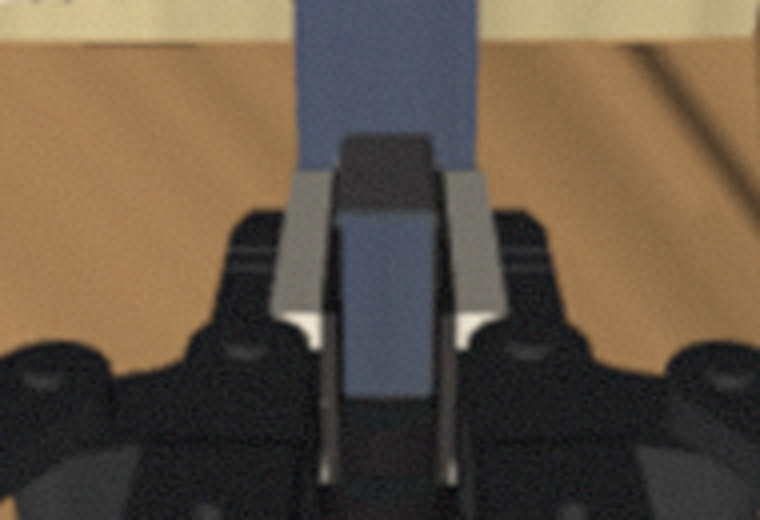

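drive_tool:
  rows:
    - [-0.004,0,0,0]
    - [-0.004,0,0,0]
    - [-0.004,0,0,0]

```text
t: 9.25
eef_pos: [545.1, -139.4, 80.9]
eef_rot: [-2.819, -1.384, -0.006]
ft_force: [0.6, 10.0, 5.0]
grip_width: 10.8
grasp_force: 59.9
```

drive_tool:
  rows:
    - [-0.004,0,0,0]
    - [-0.004,0,0,0]
    - [-0.004,0,0,0]

```text
t: 9.55
eef_pos: [545.0, -139.4, 80.9]
eef_rot: [-2.818, -1.384, -0.008]
ft_force: [1.9, 12.4, 3.8]
grip_width: 10.9
grasp_force: 59.8
```

drive_tool:
  rows:
    - [0.001,0,-0.008,0]
    - [0.003,0,-0.016,0]
    - [0.003,0,-0.016,0]

```text
t: 9.85
eef_pos: [545.1, -139.2, 82.3]
eef_rot: [-2.818, -1.384, -0.006]
ft_force: [4.4, 9.6, -5.3]
grip_width: 10.6
grasp_force: 58.8
```

drive_tool:
  rows:
    - [0.001,0,-0.005,0]
    - [0.002,0,-0.01,0]
    - [0.002,0,-0.01,0]

```text
t: 10.15
eef_pos: [545.1, -139.1, 83.4]
eef_rot: [-2.818, -1.384, -0.005]
ft_force: [6.1, 9.6, -10.5]
grip_width: 10.9
grasp_force: 58.5
```

```bash
python3 - <<'E'
from h import *
F=[];T=[];P=[]
for i in range(6):
    im=read_camera("wrist"); s=sense(); F.append(s["ft_force"]);T.append(s["wrist_torque"]);P.append(s["eef_pos"])
M=R.from_rotvec(s["eef_rot"]).as_matrix(); print(np.mean(F,0)@M,np.mean(T,0)@M,np.round(P,2)[[0,-1]])
cv2.imwrite("pics/w4.png",im[:,:,::-1])
for n in("collar","grip","pivot","horns"):
  for d in landmark_of("wrist",n)[:1]: print(n,d["conf"],d["pixel"])
a=cv2.imread("pics/w3.png"); b=cv2.resize(im[100:330,230:420,::-1],None,fx=2.6,fy=2.6,interpolation=cv2.INTER_CUBIC)
cv2.imwrite("pics/w4c.png",b)
E
```

```text
[11.49627539 -0.80094892  9.50293089] [ 0.17168698  1.89753849 -0.07913678] [[ 545.16 -139.07   83.41]
 [ 545.14 -139.09   83.42]]
grip 0.82 [329.4, 323.0]
pivot 0.88 [323.9, 19.9]
horns 0.86 [329.1, 129.5]
```

View pics/w4c.png

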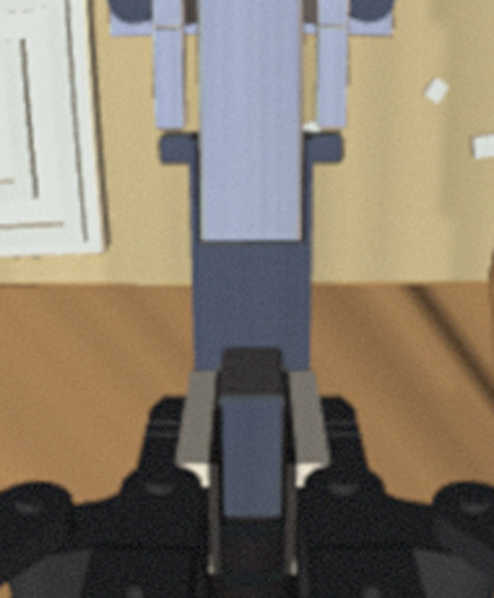

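drive_tool:
  rows:
    - [0.002,0,-0.006,0]
    - [0.004,0,-0.012,0]
    - [0.004,0,-0.012,0]

```text
t: 10.95
eef_pos: [545.3, -138.8, 85.0]
eef_rot: [-2.818, -1.384, -0.004]
ft_force: [6.0, 8.8, -10.8]
grip_width: 10.7
grasp_force: 58.6
```

drive_tool:
  rows:
    - [0.003,0,-0.014,0]
    - [0.006,0,-0.028,0]
    - [0.009,0,-0.041,0]
    - [0.013,0,-0.055,0]
    - [0.013,0,-0.055,0]

```text
t: 11.45
eef_pos: [546.5, -137.2, 93.3]
eef_rot: [-2.818, -1.384, -0.004]
ft_force: [5.1, 7.9, -9.6]
grip_width: 10.8
grasp_force: 58.8
```

drive_tool:
  rows:
    - [0.006,0,-0.016,0]
    - [0.012,0,-0.032,0]
    - [0.018,0,-0.048,0]
    - [0.024,0,-0.064,0]
    - [0.024,0,-0.064,0]

```text
t: 11.95
eef_pos: [548.4, -134.7, 102.9]
eef_rot: [-2.819, -1.383, -0.002]
ft_force: [4.2, 7.5, -10.3]
grip_width: 10.8
grasp_force: 58.8
```

drive_tool:
  rows:
    - [0.009,0,-0.02,0]
    - [0.018,0,-0.039,0]
    - [0.027,0,-0.058,0]
    - [0.037,0,-0.077,0]
    - [0.037,0,-0.077,0]

```text
t: 12.45
eef_pos: [551.5, -130.7, 114.4]
eef_rot: [-2.819, -1.383, -0.001]
ft_force: [2.3, 5.5, -9.0]
grip_width: 10.3
grasp_force: 58.8
```

drive_tool:
  rows:
    - [0,0,0,0]
    - [0,0,0,0]
    - [0,0,0,0]
    - [0,0,0,0]
  grip: 0.5

```text
t: 12.85
eef_pos: [551.4, -131.9, 115.0]
eef_rot: [2.821, 1.381, 0.001]
ft_force: [-0.3, -0.3, 0.7]
grip_width: 42.9
grasp_force: 0.0
```

drive_tool:
  rows:
    - [0,0,-0.15,0]
    - [0,0,-0.35,0]
    - [-0.2,0,-0.4,0]
    - [-0.43,0,-0.4,0]
    - [-0.43,0,-0.4,0]

```text
t: 13.35
eef_pos: [509.9, -185.0, 175.3]
eef_rot: [2.822, 1.378, -0.001]
ft_force: [-0.2, 0.8, -0.4]
grip_width: 42.5
grasp_force: 0.0
```

```bash
python3 - <<'E'
from h import *
s=sense(); print(s["eef_pos"],s["ft_force"],s["grip_width"])
im=read_camera("wrist"); cv2.imwrite("pics/w5.png",im[:,:,::-1])
print([ (n,np.round(d["pixel"]),d["conf"],np.round(at_z("wrist",d["pixel"],z,s))) for n,z in(("grip",116),("collar",105),("pivot",66)) for d in landmark_of("wrist",n)[:1]])
E
```

```text
[ 509.90101166 -184.95994876  175.27934108] [-0.17443662  0.81861654 -0.3774477 ] 42.46712471108799
[('grip', array([329., 202.]), 0.84, array([ 518., -177.,  116.])), ('collar', array([324., 148.]), 0.79, array([ 538., -147.,  105.]))]
```

View pics/w5.png

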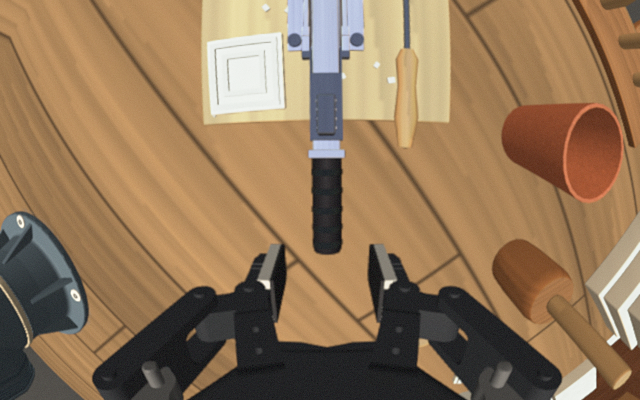

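drive_tool:
  rows:
    - [0.035,0.007,0.2,0]
    - [0.035,0.007,0.4,0]
    - [0.035,0.007,0.5,0]
    - [0.035,0.007,0.5,0]
    - [0.035,0.007,0.5,0]

```text
t: 14.05
eef_pos: [516.2, -178.7, 99.7]
eef_rot: [-2.82, -1.383, 0.0]
ft_force: [0.7, 0.3, 0.9]
grip_width: 42.6
grasp_force: 0.0
```

drive_tool:
  rows:
    - [0,0,0,0]
    - [0,0,0,0]
    - [0,0,0,0]
    - [0,0,0,0]
    - [0,0,0,0]
  grip: 0.0

```text
t: 14.55
eef_pos: [515.2, -178.5, 100.0]
eef_rot: [-2.82, -1.382, -0.0]
ft_force: [-4.6, 4.4, 2.2]
grip_width: 13.7
grasp_force: 52.4
```

```bash
python3 - <<'E'
from h import *
s=sense(); print(s["eef_pos"],s["ft_force"],s["grip_width"],s["grasp_force"])
a=read_camera("wrist"); b=read_camera("side")
A=cv2.resize(a[60:330,200:440,::-1],None,fx=1.8,fy=1.8); B=cv2.resize(b[150:285,270:420,::-1],None,fx=3.6,fy=3.6)[:486,:368]
cv2.imwrite("pics/w6.png",np.hstack([A,B]))
E
```

```text
[ 515.21786163 -178.45382346  100.04878478] [-4.60398872  4.38547277  2.2158648 ] 13.657099349658367 52.4448037147522
```

View pics/w6.png

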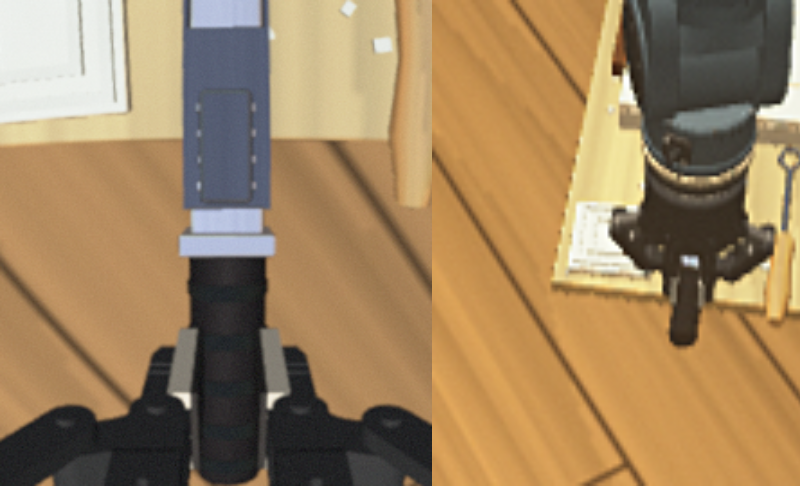

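drive_tool:
  rows:
    - [0.01,0,-0.03,0]
    - [0.02,0,-0.06,0]
    - [0.03,0,-0.09,0]
    - [0.04,0,-0.117,0]
    - [0.04,0,-0.117,0]

```text
t: 15.15
eef_pos: [520.3, -174.6, 118.0]
eef_rot: [2.82, 1.382, 0.002]
ft_force: [0.1, 0.8, 0.3]
grip_width: 0.0
grasp_force: 0.0
```

```bash
python3 - <<'E'
from h import *
s=sense(); M=R.from_rotvec(s["eef_rot"]).as_matrix(); print(s["ft_force"]@M,s["grip_width"],s["grasp_force"])
im=read_camera("wrist")
a=cv2.imread("pics/w6.png")[:,:432]; A=cv2.resize(im[60:330,200:440,::-1],None,fx=1.8,fy=1.8)
cv2.imwrite("pics/w7.png",np.hstack([a[:,60:400],A[:,60:400]]))
E
```

```text
[ 0.74275717 -0.39562115 -0.34426074] 0.034574669453392715 0.0
```

View pics/w7.png

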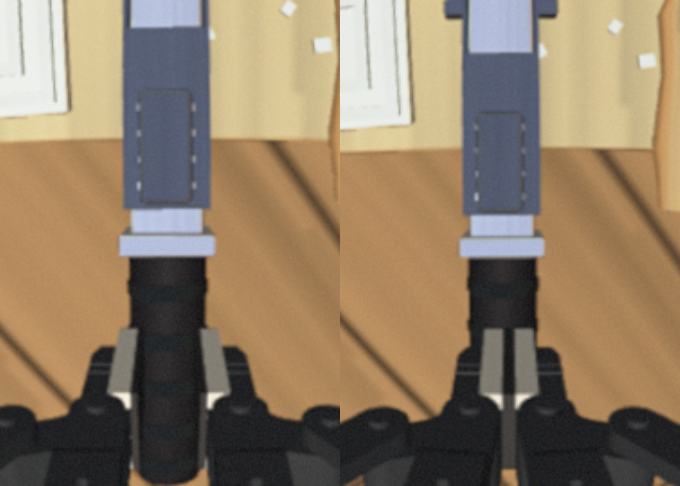

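```bash
cat > th.py <<'E'
from h import *
p=camera_params("wrist"); f=200/np.tan(np.radians(p["vfov"]/2))
u=np.array([.611,.792,0]); n=np.array([.792,-.611,0]); P=np.array([621,-42,66.])
def pt(a,b,c,t): return P-u*(a*np.cos(t)-b*np.sin(t))+n*c+np.array([0,0,a*np.sin(t)+b*np.cos(t)])
def proj(w,pos,rot):
    T=np.eye(4);T[:3,:3]=R.from_rotvec(rot).as_matrix();T[:3,3]=pos
    q=np.linalg.inv(T@p["T_tool_cam"])@[*w,1]; r=np.hypot(q[0],q[1]); a=np.arctan2(r,q[2])
    return np.array([p["cx"],p["cy"]])+f*a*q[:2]/r
E
python3 - <<'E'
from th import *
for nm,pos,rot in (("left",[515.2,-178.45,100.05],[-2.82,-1.382,0]),("right",[520.3,-174.6,118.0],[2.82,1.382,.002])):
  for t in (0,.05,.1,.15,.2,.25,.3):
    c=[proj(pt(140,12,s*13,t),pos,rot) for s in(-1,1)]; print(nm,t,"w",np.round(abs(c[1][0]-c[0][0]),1),"row top-front",np.round(c[0][1],1),"horn pin/chan", np.round(proj(pt(219,11,0,t),pos,rot),0))
E
```

```text
left 0 w 47.1 row top-front 186.9 horn pin/chan [327. 303.]
left 0.05 w 49.0 row top-front 189.0 horn pin/chan [327. 312.]
left 0.1 w 51.2 row top-front 190.5 horn pin/chan [328. 322.]
left 0.15 w 53.6 row top-front 191.6 horn pin/chan [328. 331.]
left 0.2 w 56.2 row top-front 191.9 horn pin/chan [328. 341.]
left 0.25 w 59.1 row top-front 191.5 horn pin/chan [328. 351.]
left 0.3 w 62.3 row top-front 190.2 horn pin/chan [328. 361.]
right 0 w 42.4 row top-front 188.9 horn pin/chan [325. 295.]
right 0.05 w 44.0 row top-front 190.8 horn pin/chan [325. 303.]
right 0.1 w 45.7 row top-front 192.3 horn pin/chan [325. 311.]
right 0.15 w 47.6 row top-front 193.2 horn pin/chan [325. 319.]
right 0.2 w 49.6 row top-front 193.6 horn pin/chan [325. 328.]
right 0.25 w 51.9 row top-front 193.3 horn pin/chan [325. 336.]
right 0.3 w 54.3 row top-front 192.3 horn pin/chan [325. 344.]
```

```bash
python3 - <<'E'
from th import *
L=([515.2,-178.45,100.05],[-2.82,-1.382,0]); W5=([509.9,-185,175.3],[2.822,1.378,-.001])
for t in (.1,.13,.16,.2,.25,.3):
  c=[proj(pt(140,12,s*13,t),*W5) for s in(-1,1)]
  print(t,"w5 collar w",np.round(c[1][0]-c[0][0],1),"row",np.round(c[0][1],1),"grip end",np.round(proj(pt(219,11,0,t),*W5)[1]),
   "L fin back/front rows by d",[(d,*np.round([proj(pt(d+13,34,0,t),*L)[1],proj(pt(d-13,34,0,t),*L)[1]])) for d in(104,110,116,122)])
# collar width in w5 measured
im=cv2.imread("pics/w5.png"); 
for r in range(140,166,2): 
    b=im[r,290:365].astype(int).sum(1); print(r,290+np.flatnonzero(im[r,290:365,0]>im[r,290:365,2].astype(int)+5)[[0,-1]] if (im[r,290:365,0]>im[r,290:365,2].astype(int)+5).any() else None)
im=read_camera("wrist"); cv2.imwrite("pics/w8.png",im[:,:,::-1])
E
```

```text
0.1 w5 collar w 35.3 row 151.3 grip end 252.0 L fin back/front rows by d [(104, np.float64(147.0), np.float64(86.0)), (110, np.float64(161.0), np.float64(100.0)), (116, np.float64(174.0), np.float64(114.0)), (122, np.float64(188.0), np.float64(128.0))]
0.13 w5 collar w 36.0 row 151.0 grip end 254.0 L fin back/front rows by d [(104, np.float64(144.0), np.float64(83.0)), (110, np.float64(159.0), np.float64(97.0)), (116, np.float64(173.0), np.float64(111.0)), (122, np.float64(187.0), np.float64(125.0))]
0.16 w5 collar w 36.7 row 150.6 grip end 257.0 L fin back/front rows by d [(104, np.float64(142.0), np.float64(79.0)), (110, np.float64(157.0), np.float64(93.0)), (116, np.float64(171.0), np.float64(107.0)), (122, np.float64(186.0), np.float64(122.0))]
0.2 w5 collar w 37.6 row 149.6 grip end 260.0 L fin back/front rows by d [(104, np.float64(138.0), np.float64(73.0)), (110, np.float64(153.0), np.float64(88.0)), (116, np.float64(168.0), np.float64(102.0)), (122, np.float64(184.0), np.float64(117.0))]
0.25 w5 collar w 38.9 row 148.0 grip end 264.0 L fin back/front rows by d [(104, np.float64(131.0), np.float64(66.0)), (110, np.float64(147.0), np.float64(80.0)), (116, np.float64(163.0), np.float64(95.0)), (122, np.float64(180.0), np.float64(110.0))]
0.3 w5 collar w 40.2 row 145.6 grip end 267.0 L fin back/front rows by d [(104, np.float64(123.0), np.float64(57.0)), (110, np.float64(140.0), np.float64(71.0)), (116, np.float64(157.0), np.float64(86.0)), (122, np.float64(174.0), np.float64(102.0))]
140 [313 338]
142 [313 338]
144 [313 338]
146 [313 338]
148 [314 338]
150 [309 343]
152 [309 344]
154 [309 344]
156 [309 343]
158 [314 325]
160 None
162 None
164 None
```

```bash
python3 - <<'E'
import cv2
a=cv2.imread("pics/w8.png"); cv2.imwrite("pics/w8c.png",cv2.resize(a[0:200,240:410],None,fx=3,fy=3,interpolation=cv2.INTER_CUBIC))
E
```

```text
(no output)
```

View pics/w8c.png

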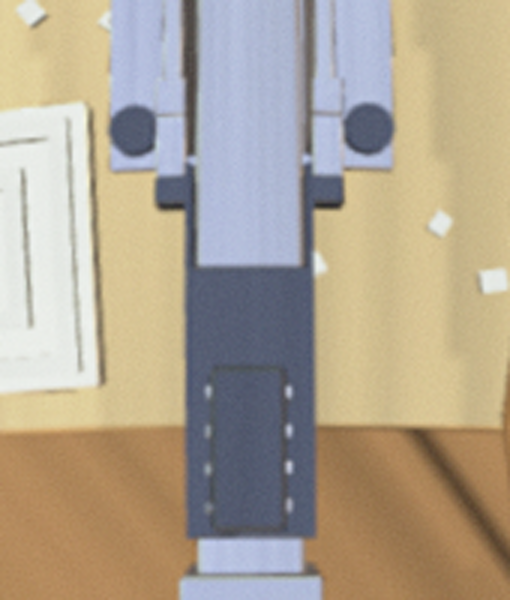

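drive_tool:
  rows:
    - [-0.113,0,0,0]
    - [-0.113,0,0,0]
    - [-0.113,0,0,0]
    - [-0.113,0,0.1,0]
    - [-0.113,0,0.2,0]
    - [-0.113,0,0.313,0]
    - [-0.113,0,0.313,0]
  grip: 0.5

```text
t: 15.95
eef_pos: [507.7, -187.4, 68.2]
eef_rot: [-2.819, -1.381, 0.004]
ft_force: [0.3, 0.1, -0.6]
grip_width: 42.9
grasp_force: 0.0
```

drive_tool:
  rows:
    - [0,0,0,0]
    - [0,0,0,0]
    - [0,0,0,0]
    - [0,0,0,0]
    - [0,0,0,0]
    - [0,0,0,0]
  grip: 0.0

```text
t: 16.55
eef_pos: [508.3, -187.2, 70.6]
eef_rot: [-2.82, -1.382, 0.001]
ft_force: [-3.8, 2.5, 0.8]
grip_width: 20.8
grasp_force: 58.6
```

drive_tool:
  rows:
    - [0.001,0,-0.006,0]
    - [0.002,0,-0.012,0]
    - [0.002,0,-0.012,0]

```text
t: 16.85
eef_pos: [508.4, -187.1, 72.2]
eef_rot: [-2.82, -1.382, 0.001]
ft_force: [-4.6, 3.3, 0.5]
grip_width: 21.0
grasp_force: 58.7
```

drive_tool:
  rows:
    - [0.001,0,-0.01,0]
    - [0.003,0,-0.02,0]
    - [0.003,0,-0.02,0]

```text
t: 17.15
eef_pos: [508.7, -186.7, 75.0]
eef_rot: [-2.82, -1.382, 0.001]
ft_force: [-3.8, 4.0, -2.9]
grip_width: 21.1
grasp_force: 58.8
```

drive_tool:
  rows:
    - [0.002,0,-0.01,0]
    - [0.004,0,-0.02,0]
    - [0.004,0,-0.02,0]

```text
t: 17.45
eef_pos: [509.1, -186.3, 77.8]
eef_rot: [-2.82, -1.382, 0.002]
ft_force: [-4.8, 4.7, -3.1]
grip_width: 21.0
grasp_force: 58.9
```

drive_tool:
  rows:
    - [0.005,0,-0.027,0]
    - [0.011,0,-0.053,0]
    - [0.017,0,-0.08,0]
    - [0.023,0,-0.105,0]
    - [0.03,0,-0.13,0]
    - [0.037,0,-0.156,0]
    - [0.037,0,-0.156,0]

```text
t: 18.15
eef_pos: [512.4, -181.9, 101.6]
eef_rot: [-2.82, -1.382, 0.002]
ft_force: [-5.1, 5.2, -4.6]
grip_width: 20.9
grasp_force: 59.4
```

drive_tool:
  rows:
    - [0.019,-0.002,-0.058,0]
    - [0.042,-0.005,-0.115,0]
    - [0.067,-0.005,-0.172,0]
    - [0.095,-0.005,-0.227,0]
    - [0.127,-0.005,-0.28,0]
    - [0.16,-0.005,-0.332,0]
    - [0.196,-0.005,-0.382,0]
    - [0.235,-0.005,-0.43,0]
    - [0.275,-0.005,-0.476,0]
    - [0.275,-0.005,-0.476,0]

```text
t: 19.15
eef_pos: [538.2, -148.2, 173.9]
eef_rot: [-2.82, -1.383, -0.001]
ft_force: [-4.7, 5.4, -5.1]
grip_width: 20.8
grasp_force: 63.2
```

drive_tool:
  rows:
    - [0.043,0,-0.044,0]
    - [0.089,0,-0.086,0]
    - [0.136,0,-0.125,0]
    - [0.185,0,-0.163,0]
    - [0.236,0,-0.197,0]
    - [0.289,0,-0.229,0]
    - [0.343,0,-0.259,0]
    - [0.343,0,-0.259,0]

```text
t: 19.95
eef_pos: [569.8, -106.9, 212.2]
eef_rot: [-2.819, -1.383, -0.0]
ft_force: [-4.5, 6.5, -7.1]
grip_width: 20.5
grasp_force: 63.3
```

drive_tool:
  rows:
    - [0.014,0,-0.007,0]
    - [0.028,0,-0.014,0]
    - [0.041,0,-0.02,0]
    - [0.05,0,-0.024,0]
    - [0.05,0,-0.024,0]

```text
t: 20.45
eef_pos: [573.8, -101.8, 215.3]
eef_rot: [-2.82, -1.382, 0.002]
ft_force: [-5.3, 4.1, -10.6]
grip_width: 20.9
grasp_force: 63.2
```

drive_tool:
  rows:
    - [0.01,0,-0.004,0]
    - [0.01,0,-0.004,0]

```text
t: 20.65
eef_pos: [574.8, -100.4, 216.0]
eef_rot: [-2.819, -1.382, 0.0]
ft_force: [-5.1, 5.9, -9.2]
grip_width: 20.7
grasp_force: 61.7
```

drive_tool:
  rows:
    - [0,0,0,0]
    - [0,0,0,0]
    - [0,0,0,0]
    - [0,0,0,0]
    - [0,0,0,0]
  grip: 0.8

```text
t: 21.15
eef_pos: [575.4, -101.7, 216.2]
eef_rot: [2.821, 1.381, 0.001]
ft_force: [-0.1, -0.4, 0.3]
grip_width: 68.1
grasp_force: 0.0
```

drive_tool:
  rows:
    - [0,0,-0.2,0]
    - [0,0,-0.4,0]
    - [-0.1,0,-0.7,0]
    - [-0.3,0,-0.8,0]
    - [-0.5,0,-0.8,0]
    - [-0.5,0,-0.8,0]

```text
t: 21.75
eef_pos: [527.7, -163.0, 337.0]
eef_rot: [2.821, 1.377, 0.001]
ft_force: [-0.2, 0.1, -0.1]
grip_width: 68.2
grasp_force: 0.0
```

```bash
python3 - <<'E'
from th import *
s=sense(); print(s["eef_pos"],s["ft_force"])
a=read_camera("wrist");b=read_camera("side")
cv2.imwrite("pics/e.png",np.hstack([a[:,130:530,::-1],cv2.resize(b[100:300,240:440,::-1],None,fx=2,fy=2)]))
for t in(0,.3,.8,1.0,1.05,1.1,1.15): print(t,proj(pt(219,0,0,t),s["eef_pos"],s["eef_rot"]).round(),proj(pt(181,0,0,t),s["eef_pos"],s["eef_rot"]).round(),proj(pt(140,0,0,t),s["eef_pos"],s["eef_rot"]).round())
E
```

```text
[ 527.70634767 -162.97405499  337.03526455] [-0.16458656  0.09496396 -0.12693851]
0 [326. 208.] [326. 181.] [326. 152.]
0.3 [326. 218.] [326. 186.] [326. 152.]
0.8 [326. 195.] [326. 159.] [326. 126.]
1.0 [326. 162.] [326. 131.] [326. 105.]
1.05 [326. 151.] [326. 122.] [326.  98.]
1.1 [326. 138.] [326. 113.] [326.  92.]
1.15 [326. 125.] [326. 103.] [326.  85.]
```

View pics/e.png

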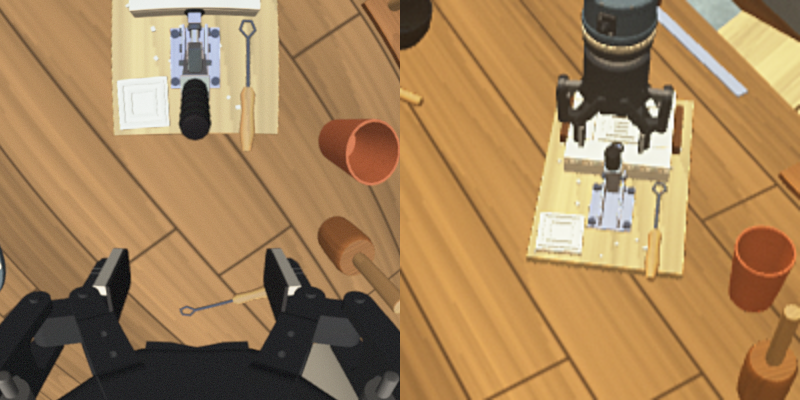

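The picture shows the handle up, with the grip end at about (196,128) in the left half. That matches roughly 1.14 rad. The gripper is clear of everything, and the mould and tile are in place.

```bash
python3 -c "
from cell import *
print(job_done())"
```

```text
the job is handed in; nothing more can be done
None
```

The clamp is open and the job is handed in (verdict not shown): the handle stands at about 1.14 rad and is let go, the mould looks undisturbed, but when I let go of the tab the handle was at only about 0.13 rad, short of the 0.2 rad asked; I then raised it by the grip, and it met no lock resistance.

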